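# Mount the sample plate on the spectrometer's studs and latch it

### The arm

A 6-joint arm with a two-finger parallel gripper is mounted at the origin on the work surface. World frame = base frame: x ahead of the robot, y to its left, z up, the work surface at z = 0. Lengths are in m, angles in rad, forces in N, time in s.
With the tool pointing down it reaches from about 0.25 to 0.725 m from the base axis. Payload 4 kg.
Tool frame: the origin (TCP) lies midway between the tips of the shut fingers; the grasp point (between the pads) lies 19 mm behind it; z points along the fingers, y is the line along which they close (so a half turn about z gives the same grasp; the last joint's range is limited). The gripper opens to 85 mm and grips with 20 to 120 N. Pads are 22 mm wide; open, the fingers measure 114 mm over their backs; the gripper's body (76 mm by 85 mm) begins 54 mm behind the grasp point. The pads swing forward as they close: fully open they stand 13 mm farther back than shut.
Start: joints at [1.144, 0.241, 0.005, 1.335, 0, 1.571], TCP at [0.207, 0.455, 0.231] pointing down, gripper open.
Joint ranges: [-2.72, 2.72], [-1.05, 1.87], [-1.09, 1.28], [-1.99, 2.15], [-1.42, 1.44], [-3.14, 3.14]. Speed limits (rad/s): [2.79, 2.79, 3.14, 3.14, 3.14, 3.14].

### API

Orientations are given as a unit quaternion [x, y, z, w].
In Python, from cell import manip, imaging, order gives the robot as it stands.
- The arm moves only by the tool apply_moves, never from a script. Its argument "moves" is a list of rows, each an object of numbers: "claw": the gripper command: -1 is fully open, 1 is shut, values between are in proportion; "x", "y", "z": the shift along the tool's x, y, z in mm; "rx", "ry", "rz": the turn, a rotation vector about the tool's x, y, z in rad. In form: [{"claw": .., "x": .., "y": .., "z": .., "rx": .., "ry": .., "rz": ..}, ...]. A call has 1 to 10 rows; each row shifts and turns the commanded pose from where the row before left it, along the tool's axes as they then stand; what a row does not reach is not made up. A row lasts 1/10 s, in which the tool goes at most 50 mm and 8.59 degrees, less where a joint would pass 70% of its speed; a pose out of reach is approached as far as the arm can. A call with a gripper value outside its range is refused whole. The fingers move at their own pace and stop on an object; the grip force is fixed at half the most. Time passes only in rows, so rows that do not move let the fingers close. It gives the time, the measured TCP pose, the force, the opening and the grip force at its end, in the units of the state.
- manip.read_state(): the state, without advancing time (a new reading comes with each control period).
- imaging.read_camera(name): name is "side" or "top"; returns the picture (480x640x3 uint8, blue, green, red); there is no depth.
- imaging.get_calibration(name): a dict with "fov_y" (degrees; the focal length in pixels is half the picture's height over the tangent of half this angle, whatever the lens; pixels are square), "cx", "cy" (the principal point, pixels), "R" (3x3) and "t" (3): a world point X has camera coordinates R X + t. Camera axes: x right, y down, z forward; pixel columns grow to the right and rows downward; lengths in m; the calibration is good to about 2 mm. A picture is of the moment at which its call begins. get_calibration takes no time and is no camera call.
- order.job_done(): hands the job in; it is judged then, once.
The state is a dict: "time": time; "joints": joint angles; "qd": joint speeds; "effort": joint torques, N m; "tcp_pos": TCP position; "tool_rot": TCP orientation; "contact_force": force on the tool from outside, world axes, zero at the start; "ft_torque": the same for the moment, N m; "grip_width": opening from 0.0 (shut) to 1.0 (fully open); "gripper_force": force on a finger pad.
Only numpy, scipy, OpenCV 4.12 (cv2) and the standard library are available. Lean on these libraries where they do the work, as an engineer would, in place of code of your own. Each camera call takes 0.05 s, during which the arm holds its last target. There are 200 camera calls.

### The job

Lift the steel sample plate off its foam block by the black grip, turn it so its three holes match the three brass studs on the spectrometer head, slide it down until it lies flat and fully home on the seat, and then, with the plate seated, swing the red latch all the way in over its rim. Nobody has measured how the studs are turned, so feel for them gently: never press the plate against the instrument with more than 40 newtons. Leave the other things on the bench where they are, and let go of everything at the end.

Things in the scene. Friction and masses are not known exactly. Their poses are not given: they have to be found in the camera images.
- plate: Loose polished steel disc, 96 mm diameter, 8 mm thick, 0.28 to 0.46 kg, lying flat. Origin: centre of its underside; z up. Three alike through holes, 10.5 mm diameter, on a circle of 33 mm radius about its centre, at 0 (its +x axis), +120 and -120 degrees, so three yaws 120 degrees apart fit equally well.
- plate_grip (a point): Centre of the top of the plate's black grip block, 42 mm above the plate's underside, on its axis. The block is 40 mm along the plate's x, 26 mm along its y and 34 mm tall; grip it across the 26 mm.
- head: Fixed blue spectrometer head, a round turret of 124 mm diameter. The instrument's long cream body (up to 116 mm high) runs from it towards its own +y, with a parked press tower 231 mm high, 240 mm from the turret's axis. Origin: on the table, on the axis of the turret; z up.
- seat (a point): Centre of the head's flat top seat, on its axis, 100 mm above the table; axes as the head. Three brass studs, 8 mm diameter, 14 mm tall with hemispherical tips, stand fast on a 33 mm radius circle about it, 120 degrees apart. One stands at an UNMEASURED angle, set anew each time within -0.45 to +0.45 rad of the head's x axis. Plate origin height here: 0 when home, 14 mm when resting on the stud tips.
- latch_pin (a point): Centre of the top end of the latch's red upright pin: 12 mm diameter, 34 mm tall (from 110 to 144 mm above the table). It stands at one end of a flat red lever that turns level about the latch pivot, 45 mm from it. In the head's frame the pin is at (-45 cos q, -66 - 45 sin q) mm, q being the latch joint.
- latch_pivot (a point): Pivot of the latch lever, 113 mm above the table, at (0, -66 mm) in the head's frame. The lever (14 mm wide, 6 mm thick, underside 110 mm above the table) has the pin on one side and a 26 mm long tongue on the other, which swings over the plate's rim, 2 mm above a seated plate; a plate that is not down blocks it.
- latch (a joint): Angle of the latch, rad: 0 = parked, lever along the head's x with the pin at -x and the tongue at +x of the pivot, clear of the plate. Grows counter-clockwise seen from above up to the stop at 1.57 = fully in, tongue pointing at the head's axis. It begins between 0 and 0.4, turns with slight friction (about 1.5 N at the pin) and stays where it is left.
- foam: Fixed dark grey foam block, 150 x 260 x 22 mm (its x, y, z), on which the plate, the spacer and the press tip lie. Origin: centre of its underside.
- spacer: Bystander: loose brass ring, 44 mm diameter, 10 mm thick, on the foam. Origin: centre of its underside.
- press_tip: Bystander: loose aluminium press tip, 22 mm diameter, 32 mm tall, on the foam. Origin: centre of its underside.
- jar_a: Bystander: amber sample jar, 42 mm diameter, 55 mm tall. Origin: centre of its underside.
- jar_b: Bystander: clear sample jar with a blue cap, 42 mm diameter, 55 mm tall. Origin: centre of its underside.
- solvent: Bystander: white bottle with a red cap, 64 mm diameter, 150 mm tall. Origin: centre of its underside.
- cover: Bystander: black plastic dust cover, a disc of 72 mm diameter, 14 mm thick. Origin: centre of its underside.
- driver: Bystander: screwdriver lying on the table. Origin: its middle, on the table.
Not all that is in view belongs to the job. What is meant by the plate is not blue, and is the smaller of those in its own colour.

How it is judged:
On the way, in this order (a step that is already met when the one before it is completed fails the run):
1. the plate lies flat and fully home on the seat while the latch is still open (z of plate in the frame of head between 0.0975 and 0.1025 m and horizontal distance between plate and head below 0.004 m and angle between plate's own z axis and vertical below 0.04 rad and value of joint latch below 0.9 rad), for 0.2 s.
2. the latch is swung in over the seated plate (z of plate in the frame of head between 0.0975 and 0.1025 m and horizontal distance between plate and head below 0.004 m and angle between plate's own z axis and vertical below 0.04 rad and value of joint latch above 1.35 rad), for 0.2 s.
At the end, for the whole second after the job is handed in: The plate lies at rest on the head's seat, its origin within 2.5 mm of 100 mm above the head's origin and within 4 mm of its axis, tilted less than 0.04 rad, released by the fingers, and the latch stands beyond 1.35 rad (all of step 2 and linear speed of plate below 0.02 m/s and contact force between the fingers and plate below 0.1 N); the robot touches nothing.
It fails at once if the plate is pressed against the instrument with more than 40 N (contact force between plate and head above 40 N).
It fails at once if a bystander is moved by more than 20 mm (distance of any of spacer, press_tip, jar_a, jar_b, solvent, cover, driver from where it was at the start of the episode above 0.02 m).
It also fails if it takes over 72 s, if anything falls off the work surface, if the arm or the gripper's body presses on something with over 40 N, if the wrist force passes 120 N, or if a joint passes its speed limit or range.

## Working session

There is one attempt and no reset: what is moved stays moved. The work goes in short steps, Python scripts to look and compute and a tool call to move; the robot and the scene stay as the last step left them, time stands still between calls to the robot, and variables do not carry over. Pictures are saved under pics/ and viewed, at most 10 in all, crops included, and the job is handed in when it is done.

Besides the shell and the picture viewer there is one more tool, called after ">>>" as name([rows], argument=value, ...), one row to a line, values as JSON. apply_moves: Moves the arm, as the interface text tells. Its arguments: {"type":"object","properties":{"moves":{"type":"array"}},"required":["moves"]}

```bash
mkdir -p pics; cat > h.py <<'E'
import numpy as np, cv2
from cell import manip, imaging, order
def cal(n):
    c=imaging.get_calibration(n); f=240/np.tan(np.radians(c['fov_y'])/2)
    return f,c['cx'],c['cy'],np.array(c['R']),np.array(c['t'])
def ray(n,u,v,z):
    f,cx,cy,R,t=cal(n); d=R.T@np.array([(u-cx)/f,(v-cy)/f,1]); o=-R.T@t
    return o+d*(z-o[2])/d[2]
def proj(n,X):
    f,cx,cy,R,t=cal(n); p=R@np.array(X)+t; return np.array([cx+f*p[0]/p[2],cy+f*p[1]/p[2]])
E
python3 - <<'E'
from h import *
for n in('top','side'):
    cv2.imwrite(f'pics/{n}0.png',imaging.read_camera(n)); f,cx,cy,R,t=cal(n); print(n,f,cx,cy,-R.T@t,R[2])
print(manip.read_state())
E
```

```text
top 438.51681053437414 318.9154149795573 237.72485297935398 [ 0.43807999 -0.167219    1.06817184] [ 0.10824528 -0.02367066 -0.99384237]
side 463.70731557947937 329.491603191209 242.02158713885882 [ 0.09247648 -0.66492543  0.56132323] [ 0.58441534  0.61381144 -0.53074874]
{'time': 0.1, 'joints': array([1.14398859e+00, 2.41313209e-01, 3.83422638e-03, 1.33520348e+00,
       1.33863995e-05, 1.57078832e+00]), 'qd': array([ 1.79510163e-03, -2.72182976e-04,  3.32187087e-03, -1.46111736e-03,
       -4.95513646e-05, -9.02979322e-04]), 'effort': array([ 1.79723054e-03, -3.73136973e+01,  2.53010041e+01,  1.08503186e-02,
        1.38210175e-04, -2.95851834e-06]), 'tcp_pos': array([0.20674013, 0.45462057, 0.23050475]), 'tool_rot': array([ 2.11783770e-01,  9.77316093e-01, -9.20255326e-04, -2.06275008e-04]), 'contact_force': array([-0.47833007, -0.86776825, -0.03455749]), 'ft_torque': array([ 0.01120833,  0.00634573, -0.03512989]), 'gripper_force': 0.0, 'grip_width': 0.9965685091642533}
```

View pics/top0.png

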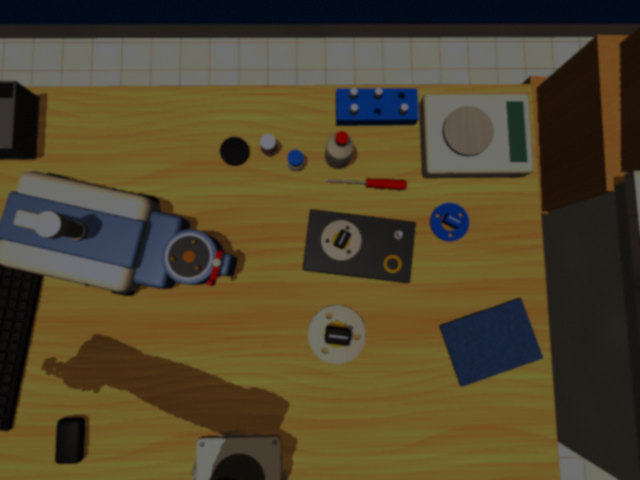

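View pics/side0.png

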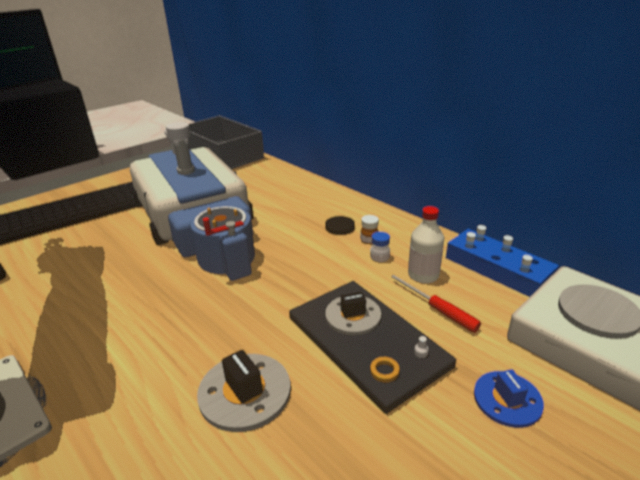

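The top view shows three possible plates: the steel disc on the foam at (342,240), a larger steel disc on the table at (337,334) and a blue disc at (449,222). The plate is the one on the foam, since it is the smaller steel one. The head is at (190,256), with its studs visible and the red latch at (216,268).

```bash
python3 - <<'E'
from h import *
im=cv2.imread('pics/top0.png')
a=im[200:290,140:250]; b=im[200:290,295:405]
g=np.hstack([cv2.resize(x,(396,324)if 0 else None,fx=3.6,fy=3.6,interpolation=cv2.INTER_CUBIC) for x in(a,b)])
cv2.imwrite('pics/c1.png',np.clip(g*1.6,0,255).astype(np.uint8))
f,cx,cy,R,t=cal('top');print(R.round(3))
# plate
hsv=cv2.cvtColor(im,cv2.COLOR_BGR2HSV)
for nm,m,roi in [('steel',(hsv[...,1]<110)&(hsv[...,2]>75),(305,210,375,275)),('red',((hsv[...,0]<6)|(hsv[...,0]>174))&(hsv[...,1]>150)&(hsv[...,2]>60),(195,235,240,300)),('ringsteel',(hsv[...,1]<110)&(hsv[...,2]>75),(160,225,222,290))]:
    M=np.zeros(m.shape,np.uint8);x0,y0,x1,y1=roi;M[y0:y1,x0:x1]=m[y0:y1,x0:x1]
    cs,_=cv2.findContours(M,0,1);c=max(cs,key=cv2.contourArea);e=cv2.minEnclosingCircle(c);print(nm,cv2.contourArea(c),e,cv2.fitEllipse(c),cv2.minAreaRect(c))
    for z in(.03,.1,.116,.144):print(z,ray('top',*cv2.fitEllipse(c)[0],z).round(4))
E
```

```text
[[-0.016 -1.     0.022]
 [-0.994  0.014 -0.109]
 [ 0.108 -0.024 -0.994]]
steel 1206.5 ((340.8424072265625, 239.60116577148438), 20.166654586791992) ((340.7479248046875, 239.760986328125), (39.02741622924805, 39.4219856262207), 104.1734390258789) ((340.75, 239.75), (38.890872955322266, 39.59797668457031), 45.0)
0.03 [ 0.5456 -0.2439  0.03  ]
0.1 [ 0.5383 -0.2387  0.1   ]
0.116 [ 0.5367 -0.2376  0.116 ]
0.144 [ 0.5338 -0.2355  0.144 ]
red 87.0 ((213.0, 275.5), 9.861641883850098) ((212.84002685546875, 274.9949951171875), (6.254981994628906, 20.721200942993164), 26.067440032958984) ((212.726318359375, 275.372314453125), (6.584930419921875, 19.633968353271484), 25.016895294189453)
0.03 [0.4665 0.0585 0.03  ]
0.1 [0.4646 0.0433 0.1   ]
0.116 [0.4642 0.0398 0.116 ]
0.144 [0.4634 0.0337 0.144 ]
ringsteel 2547.0 ((182.559326171875, 255.0), 37.53571701049805) ((184.123046875, 255.43943786621094), (58.00828552246094, 64.1363296508789), 113.98580169677734) ((189.5, 255.0), (60.0, 59.0), 90.0)
0.03 [0.5135 0.1263 0.03  ]
0.1 [0.5084 0.1065 0.1   ]
0.116 [0.5073 0.102  0.116 ]
0.144 [0.5052 0.0941 0.144 ]
```

View pics/c1.png

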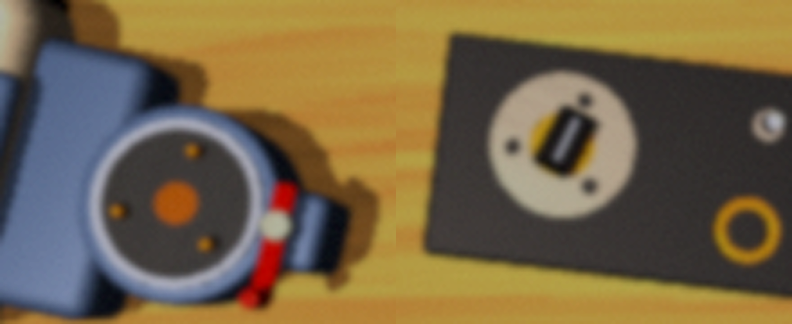

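The crop shows the studs at about (193,242), (172,258) and (197,268), and the latch pivot at (216,262). The plate is on the foam, with holes at (347,228), (327,241) and (349,252) and its grip at (342,238). The choice is confirmed.

```bash
cat >> h.py <<'E'
def blobs(m,roi,lo,hi):
    x0,y0,x1,y1=roi; k=8
    M=cv2.resize(m[y0:y1,x0:x1].astype(np.float32),None,fx=k,fy=k,interpolation=cv2.INTER_CUBIC)
    n,l,s,c=cv2.connectedComponentsWithStats((M>0.5).astype(np.uint8))
    return [((c[i]+.5)/k-.5+[x0,y0],s[i,4]/k/k) for i in range(1,n) if lo<s[i,4]/k/k<hi]
E
cat > m.py <<'E'
from h import *
ims=np.mean([imaging.read_camera('top').astype(float) for _ in range(4)],0).astype(np.uint8)
cv2.imwrite('pics/t1.png',ims); hsv=cv2.cvtColor(ims,cv2.COLOR_BGR2HSV).astype(int)
H,S,V=hsv[...,0],hsv[...,1],hsv[...,2]
print('studs');st=blobs((H>8)&(H<30)&(S>130)&(V>60),(166,234,206,278),2,80)
for c,a in st: print(c,a,ray('top',*c,.108).round(4))
print('holes')
for c,a in blobs(V<85,(320,218,364,262),2,400): print(c,a,ray('top',*c,.03).round(4))
print('silver')
for c,a in blobs((S<100)&(V>60),(209,254,224,272),3,60): print(c,a,ray('top',*c,.119).round(4))
print('red')
for c,a in blobs(((H<6)|(H>174))&(S>150)&(V>60),(195,240,240,300),3,200): print(c,a,ray('top',*c,.116).round(4))
E
python3 m.py
```

```text
studs
[192.5 241.5] 11.875 [0.5381 0.0866 0.108 ]
[171.55039174 258.37410969] 10.96875 [0.5018 0.1313 0.108 ]
[196.19821429 267.5       ] 9.84375 [0.4812 0.0777 0.108 ]
holes
[342.13528021 238.15918218] 263.609375 [ 0.5494 -0.2473  0.03  ]
[326.88537598 240.29174805] 16.0 [ 0.5447 -0.2108  0.03  ]
[348.39769702 251.39769702] 14.671875 [ 0.5175 -0.2615  0.03  ]
silver
[222.38205348 268.26919774] 15.921875 [0.4782 0.0189 0.119 ]
red
[218.53414712 254.41894925] 42.640625 [0.5084 0.028  0.116 ]
[212.809305   275.14456491] 108.8125 [0.4639 0.0399 0.116 ]
```

>>> apply_moves([
  {"claw":-1,"x":-25,"y":-20},
  {"claw":-1,"x":-37,"y":-31},
  {"claw":-1,"x":-37,"y":-31},
  {"claw":-1,"x":-37,"y":-31},
  {"claw":-1,"x":-37,"y":-31},
  {"claw":-1,"x":-37,"y":-31},
  {"claw":-1,"x":-37,"y":-31},
  {"claw":-1,"x":-37,"y":-31},
  {"claw":-1,"x":-37,"y":-31},
  {"claw":-1,"x":-37,"y":-31},
])

```text
$.moves[0]: bad value
```

```bash
cat >> h.py <<'E'
from scipy.spatial.transform import Rotation as Ro
def go(p,yaw=None):
    "print tool-axis shift (mm) to p; and rz so tool y points at world yaw (deg), applied after shift"
    s=manip.read_state(); r=Ro.from_quat(s['tool_rot']); M=r.as_matrix()
    print('t',round(s['time'],2),'tcp',s['tcp_pos'].round(4),'F',s['contact_force'].round(1),'grip',round(s['grip_width'],3),s['gripper_force'].round(1),'tz',M[:,2].round(4))
    ty=np.degrees(np.arctan2(M[1,1],M[0,1])); print('tooly',ty.round(2))
    print('shift',(r.inv().apply(np.array(p)-s['tcp_pos'])*1000).round(1))
    if yaw is not None: print('rz',round(-np.radians((yaw-ty+90)%180-90),4))
E
python3 -c "
from h import *
go([.5456,-.2439,.20],61.8)"
```

```text
Traceback (most recent call last):
  File "h.py", line 20, in go
    print('t',round(s['time'],2),'tcp',s['tcp_pos'].round(4),'F',s['contact_force'].round(1),'grip',round(s['grip_width'],3),s['gripper_force'].round(1),'tz',M[:,2].round(4))
                                                                                                                             ^^^^^^^^^^^^^^^^^^^^^^^^
AttributeError: 'float' object has no attribute 'round'
```

>>> apply_moves([
  {"claw":-1,"x":-25,"y":-20,"z":0,"rx":0,"ry":0,"rz":0},
  {"claw":-1,"x":-37,"y":-31,"z":0,"rx":0,"ry":0,"rz":0},
  {"claw":-1,"x":-37,"y":-31,"z":0,"rx":0,"ry":0,"rz":0},
  {"claw":-1,"x":-37,"y":-31,"z":0,"rx":0,"ry":0,"rz":0},
  {"claw":-1,"x":-37,"y":-31,"z":0,"rx":0,"ry":0,"rz":0},
  {"claw":-1,"x":-37,"y":-31,"z":0,"rx":0,"ry":0,"rz":0},
  {"claw":-1,"x":-37,"y":-31,"z":0,"rx":0,"ry":0,"rz":0},
  {"claw":-1,"x":-37,"y":-31,"z":0,"rx":0,"ry":0,"rz":0},
  {"claw":-1,"x":-37,"y":-31,"z":0,"rx":0,"ry":0,"rz":0},
  {"claw":-1,"x":-37,"y":-31,"z":0,"rx":0,"ry":0,"rz":0},
])

```text
time: 1.3
tcp_pos: [0.4096, 0.0328, 0.2316]
tool_rot: [0.212, 0.977, 0.0, 0.0]
contact_force: [0.6, 0.6, 0.5]
grip_width: 0.996
gripper_force: 0.0
```

```bash
sed -i "s/s\['gripper_force'\].round(1)/round(s['gripper_force'],1)/" h.py; python3 -c "
from h import *
go([.5456,-.2439,.20],61.8)"
```

```text
t 1.3 tcp [0.4096 0.0328 0.2316] F [0.6 0.6 0.5] grip 0.996 0.0 tz [ 1.e-03  2.e-04 -1.e+00]
tooly 65.54
shift [-238.3 -195.6   31.7]
rz 0.0652
```

>>> apply_moves([
  {"claw":-1,"x":-38,"y":-31,"z":0,"rx":0,"ry":0,"rz":0},
  {"claw":-1,"x":-38,"y":-31,"z":0,"rx":0,"ry":0,"rz":0},
  {"claw":-1,"x":-38,"y":-31,"z":0,"rx":0,"ry":0,"rz":0},
  {"claw":-1,"x":-38,"y":-31,"z":0,"rx":0,"ry":0,"rz":0},
  {"claw":-1,"x":-38,"y":-31,"z":0,"rx":0,"ry":0,"rz":0},
  {"claw":-1,"x":-38,"y":-31,"z":5,"rx":0,"ry":0,"rz":0},
  {"claw":-1,"x":-10,"y":-9.5,"z":20,"rx":0,"ry":0,"rz":0.065},
  {"claw":-1,"x":0,"y":0,"z":25,"rx":0,"ry":0,"rz":0},
  {"claw":-1,"x":0,"y":0,"z":0,"rx":0,"ry":0,"rz":0},
])

```text
time: 2.2
tcp_pos: [0.5424, -0.2415, 0.1769]
tool_rot: [0.244, 0.97, 0.001, -0.004]
contact_force: [-0.6, -0.7, -0.2]
grip_width: 1.0
gripper_force: 0.0
```

```bash
python3 - <<'E'
from h import *
im=imaging.read_camera('side');cv2.imwrite('pics/s1.png',cv2.resize(im[100:400,180:480],None,fx=2,fy=2))
go([.5456,-.2439,.064],61.8)
E
```

```text
t 2.25 tcp [ 0.5433 -0.2413  0.1792] F [-0.1  0.7  0.3] grip 0.997 0.0 tz [-0.0049  0.0022 -1.    ]
tooly 61.8
shift [ -3.9  -1.1 115.2]
rz -0.0001
```

View pics/s1.png

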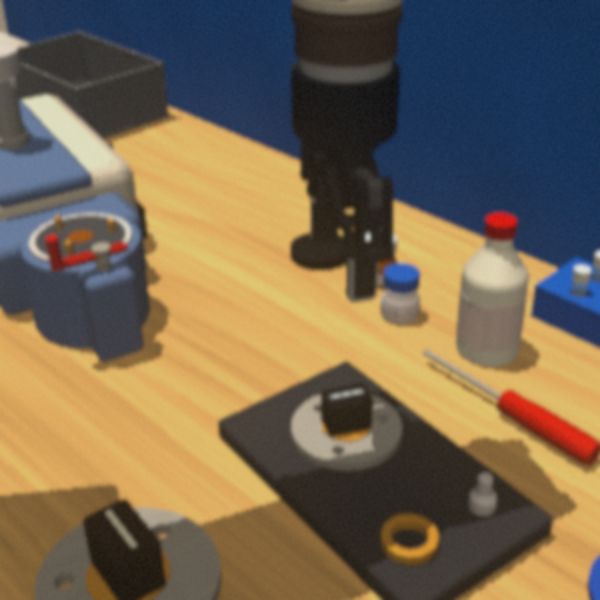

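The gripper's finger tips are at about (357,247) in the side view, above the plate, whose grip is at (353,303). I'll check that against the projections before going down.

```bash
python3 - <<'E'
from h import *
s=manip.read_state()
print('tcp',proj('side',s['tcp_pos']),'grip top',proj('side',[.5456,-.2439,.064]),'plate',proj('side',[.5456,-.2439,.03]))
im=imaging.read_camera('side');hsv=cv2.cvtColor(im,cv2.COLOR_BGR2HSV)
k=im[285:325,330:385]
# grip top centre in side: crop (349,396)-> px
print(ray('side',180+347/2,100+396/2,.064), ray('top',342.1,238.2,.05))
E
```

```text
tcp [351.38924033 239.11664188] grip top [352.76029375 296.88808828] plate [352.5319933  312.24994879]
[ 0.54431599 -0.24683725  0.064     ] [ 0.54711952 -0.24568152  0.05      ]
```

>>> apply_moves([
  {"claw":-1,"x":0,"y":0,"z":30,"rx":0,"ry":0,"rz":0},
  {"claw":-1,"x":0,"y":0,"z":30,"rx":0,"ry":0,"rz":0},
  {"claw":-1,"x":0,"y":0,"z":10,"rx":0,"ry":0,"rz":0},
  {"claw":-1,"x":0,"y":0,"z":0,"rx":0,"ry":0,"rz":0},
  {"claw":-1,"x":0,"y":0,"z":0,"rx":0,"ry":0,"rz":0},
])

```text
time: 2.8
tcp_pos: [0.546, -0.2418, 0.1133]
tool_rot: [0.243, 0.97, -0.0, 0.001]
contact_force: [-0.7, -1.0, 0.2]
grip_width: 1.004
gripper_force: 0.0
```

```bash
python3 -c "
from h import *
go([.5455,-.2448,.036],61.8)"
```

```text
t 2.8 tcp [ 0.546  -0.2418  0.1133] F [-0.7 -1.   0.2] grip 1.004 0.0 tz [ 0.0026 -0.0011 -1.    ]
tooly 61.85
shift [-0.8 -2.8 77.3]
rz 0.001
```

>>> apply_moves([
  {"claw":-1,"x":-1,"y":-3,"z":15,"rx":0,"ry":0,"rz":0},
  {"claw":-1,"x":0,"y":0,"z":20,"rx":0,"ry":0,"rz":0},
  {"claw":-1,"x":0,"y":0,"z":20,"rx":0,"ry":0,"rz":0},
  {"claw":-1,"x":0,"y":0,"z":12,"rx":0,"ry":0,"rz":0},
  {"claw":-1,"x":0,"y":0,"z":5,"rx":0,"ry":0,"rz":0},
  {"claw":-1,"x":0,"y":0,"z":0,"rx":0,"ry":0,"rz":0},
  {"claw":-1,"x":0,"y":0,"z":0,"rx":0,"ry":0,"rz":0},
])

```text
time: 3.5
tcp_pos: [0.5451, -0.2452, 0.0405]
tool_rot: [0.243, 0.97, -0.0, 0.001]
contact_force: [0.4, 0.6, -0.0]
grip_width: 0.999
gripper_force: 0.0
```

```bash
python3 -c "
from h import *
go([.5455,-.2448,.036],61.8)"
```

```text
t 3.5 tcp [ 0.5451 -0.2452  0.0405] F [ 0.4  0.6 -0. ] grip 0.999 0.0 tz [ 1.8e-03 -8.0e-04 -1.0e+00]
tooly 61.83
shift [-0.1  0.5  4.5]
rz 0.0005
```

>>> apply_moves([
  {"claw":-0.5,"x":0,"y":0,"z":4,"rx":0,"ry":0,"rz":0},
  {"claw":0,"x":0,"y":0,"z":0,"rx":0,"ry":0,"rz":0},
  {"claw":0.5,"x":0,"y":0,"z":0,"rx":0,"ry":0,"rz":0},
  {"claw":1,"x":0,"y":0,"z":0,"rx":0,"ry":0,"rz":0},
  {"claw":1,"x":0,"y":0,"z":0,"rx":0,"ry":0,"rz":0},
  {"claw":1,"x":0,"y":0,"z":0,"rx":0,"ry":0,"rz":0},
  {"claw":1,"x":0,"y":0,"z":0,"rx":0,"ry":0,"rz":0},
  {"claw":1,"x":0,"y":0,"z":0,"rx":0,"ry":0,"rz":0},
])

```text
time: 4.3
tcp_pos: [0.5447, -0.2449, 0.0358]
tool_rot: [0.243, 0.97, 0.0, 0.0]
contact_force: [0.7, -0.1, 3.4]
grip_width: 0.294
gripper_force: 60.5
```

```bash
python3 -c "
from h import *
go([.5455,-.2448,.036],61.8)"
```

```text
t 4.3 tcp [ 0.5447 -0.2449  0.0358] F [ 0.7 -0.1  3.4] grip 0.294 60.5 tz [ 1.e-03 -2.e-04 -1.e+00]
tooly 61.83
shift [-0.7  0.5 -0.2]
rz 0.0005
```

>>> apply_moves([
  {"claw":1,"x":0,"y":0,"z":-10,"rx":0,"ry":0,"rz":0},
  {"claw":1,"x":0,"y":0,"z":-25,"rx":0,"ry":0,"rz":0},
  {"claw":1,"x":0,"y":0,"z":-35,"rx":0,"ry":0,"rz":0},
  {"claw":1,"x":0,"y":0,"z":-35,"rx":0,"ry":0,"rz":0},
  {"claw":1,"x":5,"y":10,"z":-35,"rx":0,"ry":0,"rz":0},
  {"claw":1,"x":20,"y":28,"z":-10,"rx":0,"ry":0,"rz":0},
  {"claw":1,"x":25,"y":36,"z":0,"rx":0,"ry":0,"rz":0},
  {"claw":1,"x":25,"y":36,"z":0,"rx":0,"ry":0,"rz":0},
  {"claw":1,"x":25,"y":36,"z":0,"rx":0,"ry":0,"rz":0},
  {"claw":1,"x":25,"y":36,"z":0,"rx":0,"ry":0,"rz":0},
])

```text
time: 5.3
tcp_pos: [0.5185, -0.024, 0.1847]
tool_rot: [0.244, 0.97, -0.0, -0.001]
contact_force: [1.4, 0.1, -3.5]
grip_width: 0.295
gripper_force: 59.8
```

```bash
python3 -c "
from h import *
go([.507,.0985,.182],69)"
```

```text
t 5.3 tcp [ 0.5185 -0.024   0.1847] F [ 1.4  0.1 -3.5] grip 0.295 59.8 tz [-2.4e-03 -2.0e-04 -1.0e+00]
tooly 61.79
shift [ 68.1 102.5   2.7]
rz -0.1259
```

>>> apply_moves([
  {"claw":1,"x":22,"y":33,"z":0,"rx":0,"ry":0,"rz":0},
  {"claw":1,"x":22,"y":33,"z":0,"rx":0,"ry":0,"rz":0},
  {"claw":1,"x":15,"y":23,"z":0,"rx":0,"ry":0,"rz":0},
  {"claw":1,"x":9,"y":13.5,"z":0,"rx":0,"ry":0,"rz":-0.126},
  {"claw":1,"x":0,"y":0,"z":0,"rx":0,"ry":0,"rz":0},
  {"claw":1,"x":0,"y":0,"z":0,"rx":0,"ry":0,"rz":0},
  {"claw":1,"x":0,"y":0,"z":0,"rx":0,"ry":0,"rz":0},
])

```text
time: 6.0
tcp_pos: [0.5082, 0.0962, 0.185]
tool_rot: [0.183, 0.983, -0.0, -0.0]
contact_force: [-0.6, -0.2, -3.5]
grip_width: 0.296
gripper_force: 59.8
```

```bash
python3 - <<'E'
from h import *
go([.507,.0985,.182],69)
a=imaging.read_camera('top')[170:320,110:260];b=imaging.read_camera('side')[120:320,130:330]
cv2.imwrite('pics/t2.png',np.hstack([cv2.resize(np.clip(x*g,0,255).astype(np.uint8),(400,400),interpolation=cv2.INTER_CUBIC) for x,g in((a,1.5),(b,1.1))]))
E
```

```text
t 6.0 tcp [0.5082 0.0962 0.185 ] F [-0.6 -0.2 -3.5] grip 0.296 59.8 tz [-1.1e-03 -8.0e-04 -1.0e+00]
tooly 68.92
shift [1.9 1.8 3. ]
rz -0.0014
```

View pics/t2.png

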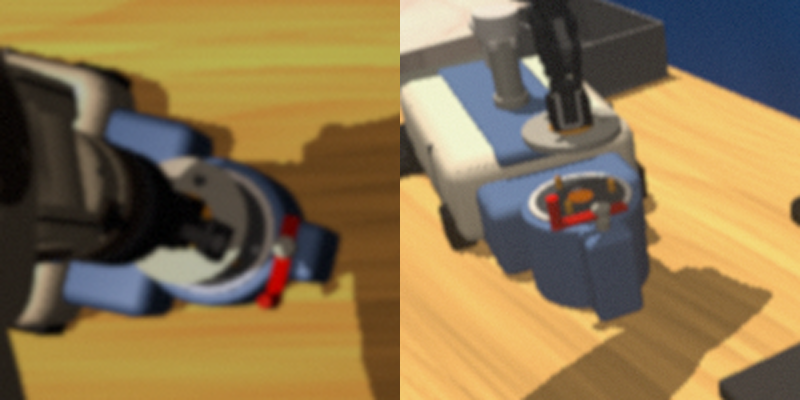

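The plate hangs level above the seat. Its rim spans about (522–621, bottom 152) in the side crop. I'll compare the rim with where it should project for a centred grip.

```bash
python3 - <<'E'
from h import *
s=manip.read_state();p=s['tcp_pos'];zb=p[2]-.0138
th=np.linspace(0,2*np.pi,721)
def ext(n,c,r,z):
    P=np.array([proj(n,[c[0]+r*np.cos(a),c[1]+r*np.sin(a),z]) for a in th]);return P[:,0].min().round(1),P[:,0].max().round(1),P[:,1].min().round(1),P[:,1].max().round(1)
for n in('side','top'): print(n,ext(n,p,.048,zb+.008),ext(n,p,.048,zb))
print('head ring side',ext('side',[.507,.0985],.062,.1)); 
for a in(-21,99,219):
    q=[.507+.033*np.cos(np.radians(a)),.0985+.033*np.sin(np.radians(a)),.114];print('stud tip',proj('side',q).round(1))
im=np.mean([imaging.read_camera('side').astype(float) for _ in range(3)],0).astype(np.uint8);hsv=cv2.cvtColor(im,cv2.COLOR_BGR2HSV).astype(int)
H,S,V=hsv[...,0],hsv[...,1],hsv[...,2]
for y in range(178,200,3):
    r=np.where(S[y,150:260]<75)[0]+150; print(y,r.min() if len(r) else 0,r.max() if len(r) else 0, end='; ')
print()
for c,a in blobs((H>8)&(H<25)&(S>120)&(V>60),(192,200,250,232),2,120):print(c,a)
t=np.mean([imaging.read_camera('top').astype(float) for _ in range(3)],0).astype(np.uint8);h=cv2.cvtColor(t,cv2.COLOR_BGR2HSV).astype(int)
for y in range(228,284,6): print(y,''.join('%4d'%v for v in h[y,180:220:2,2]))
E
```

```text
side (np.float64(189.8), np.float64(239.6), np.float64(172.7), np.float64(193.4)) (np.float64(190.5), np.float64(240.0), np.float64(176.3), np.float64(197.2))
top (np.float64(154.2), np.float64(202.1), np.float64(229.1), np.float64(276.6)) (np.float64(155.6), np.float64(203.1), np.float64(229.6), np.float64(276.6))Traceback (most recent call last):
  File "<stdin>", line 7, in <module>
  File "<stdin>", line 5, in ext
  File "h.py", line 10, in proj
    f,cx,cy,R,t=cal(n); p=R@np.array(X)+t; return np.array([cx+f*p[0]/p[2],cy+f*p[1]/p[2]])
                ~~~^^^
  File "h.py", line 4, in cal
    c=imaging.get_calibration(n); f=240/np.tan(np.radians(c['fov_y'])/2)
ValueError: time passes only in moves, steps and waits
```

```bash
sed -i 's/^def cal(n)/import functools\n@functools.lru_cache\ndef cal(n)/' h.py; python3 - <<'E'
from h import *
for a in(-21,99,219):
    q=[.507+.033*np.cos(np.radians(a)),.0985+.033*np.sin(np.radians(a)),.110];print('stud',proj('side',q).round(1))
im=np.mean([imaging.read_camera('side').astype(float) for _ in range(3)],0).astype(np.uint8);hsv=cv2.cvtColor(im,cv2.COLOR_BGR2HSV).astype(int)
H,S,V=hsv[...,0],hsv[...,1],hsv[...,2]
for y in range(178,200,3): print(y,'L',V[y,184:200],'R',V[y,230:246])
for c,a in blobs((H>8)&(H<25)&(S>120)&(V>60),(192,200,250,232),2,120):print(c,a)
t=np.mean([imaging.read_camera('top').astype(float) for _ in range(3)],0).astype(np.uint8);h=cv2.cvtColor(t,cv2.COLOR_BGR2HSV).astype(int)
for y in range(232,284,6): print(y,h[y,184:216:2,2])
print('col',[h[y,176,2] for y in range(262,290)])
E
```

```text
stud [234.5 210.2]
stud [207.9 209. ]
stud [213.3 221.3]
178 L [153 153 151 147 146 145 147 145 146 146 147 145 146 153 163 170] R [107 110 110 108 111 113 115 117 129 161 195 215 219 221 219 221]
181 L [154 152 154 153 153 153 153 152 151 156 171 177 178 179 177 178] R [ 97  95  94  96  98  99 100 100 101 111 147 183 195 204 214 219]
184 L [154 153 154 153 153 152 152 157 174 179 179 179 178 177 176 178] R [ 99 101  99  99  99 100  99  95  88  83 117 161 170 164 164 188]
187 L [153 153 153 153 153 153 149 149 170 176 178 178 179 178 179 178] R [ 99 100  99  97  91  85  79  77  85 114 143 153 147 134 122 122]
190 L [153 154 152 154 152 153 148 128 103 119 136 151 162 171 175 175] R [ 86  82  79  79  82  90 103 122 136 142 138 132 124 113 105 102]
193 L [153 153 153 152 151 149 149 145 138 121 103  86  88  93  97 101] R [ 96 102 109 116 118 121 119 118 116 115 115 112 109 105 102  97]
196 L [133 134 129 126 121 118 116 110 102 103 100  94  87  84  78  76] R [112 110 111 118 122 122 121 116 107 105 110 111 111 108 102  97]
199 L [88 87 85 82 77 77 74 71 70 68 67 67 68 73 77 83] R [151 
[... 460 characters left out ...]
3 18 19 27 64 59 39]
262 [25 20 17 27 26 27 54 66 37 20 29 34 48 72 84 93]
268 [121 117 100  85  89 100  69  37  20  19  32  63  67  79  95 123]
274 [110  94  68  49  39  39  50  79 105 115 112 109  93  67 119 126]
280 [116 118 119 117 112 114 109 104  91  65  35  31  75  97  79  67]
col [np.int64(46), np.int64(86), np.int64(111), np.int64(120), np.int64(121), np.int64(122), np.int64(121), np.int64(121), np.int64(122), np.int64(121), np.int64(121), np.int64(121), np.int64(121), np.int64(119), np.int64(112), np.int64(113), np.int64(108), np.int64(100), np.int64(84), np.int64(60), np.int64(57), np.int64(65), np.int64(73), np.int64(83), np.int64(98), np.int64(114), np.int64(121), np.int64(123)]
```

The rim edges (side 191–240, top right edge 202) match the prediction, so the plate is centred under the TCP to about 1 mm. Next I move over the seat and go down to just above the studs.

>>> apply_moves([
  {"claw":1,"x":1.9,"y":1.8,"z":5,"rx":0,"ry":0,"rz":-0.001},
  {"claw":1,"x":0,"y":0,"z":15,"rx":0,"ry":0,"rz":0},
  {"claw":1,"x":0,"y":0,"z":15,"rx":0,"ry":0,"rz":0},
  {"claw":1,"x":0,"y":0,"z":10,"rx":0,"ry":0,"rz":0},
  {"claw":1,"x":0,"y":0,"z":4,"rx":0,"ry":0,"rz":0},
  {"claw":1,"x":0,"y":0,"z":0,"rx":0,"ry":0,"rz":0},
  {"claw":1,"x":0,"y":0,"z":0,"rx":0,"ry":0,"rz":0},
  {"claw":1,"x":0,"y":0,"z":0,"rx":0,"ry":0,"rz":0},
])

```text
time: 7.2
tcp_pos: [0.508, 0.0996, 0.1371]
tool_rot: [0.181, 0.983, 0.0, 0.001]
contact_force: [-0.8, -0.8, -3.7]
grip_width: 0.292
gripper_force: 59.8
```

```bash
python3 - <<'E'
from h import *
go([.507,.0985,.1278],69)
E
```

```text
t 7.2 tcp [0.508  0.0996 0.1371] F [-0.8 -0.8 -3.7] grip 0.292 59.8 tz [ 1.6e-03  3.0e-04 -1.0e+00]
tooly 69.1
shift [ 0.6 -1.4  9.3]
rz 0.0017
```

>>> apply_moves([
  {"claw":1,"x":0.5,"y":-1,"z":2,"rx":0,"ry":0,"rz":0.0015},
  {"claw":1,"x":0,"y":0,"z":2,"rx":0,"ry":0,"rz":0},
  {"claw":1,"x":0,"y":0,"z":2,"rx":0,"ry":0,"rz":0},
  {"claw":1,"x":0,"y":0,"z":2,"rx":0,"ry":0,"rz":0},
  {"claw":1,"x":0,"y":0,"z":0,"rx":0,"ry":0,"rz":0},
  {"claw":1,"x":0,"y":0,"z":0,"rx":0,"ry":0,"rz":0},
])

```text
time: 7.8
tcp_pos: [0.5065, 0.0987, 0.1282]
tool_rot: [0.182, 0.983, -0.0, -0.0]
contact_force: [-1.0, 0.3, -4.0]
grip_width: 0.292
gripper_force: 59.8
```

>>> apply_moves([
  {"claw":1,"x":0,"y":0,"z":1,"rx":0,"ry":0,"rz":0},
  {"claw":1,"x":0,"y":0,"z":1,"rx":0,"ry":0,"rz":0},
  {"claw":1,"x":0,"y":0,"z":0,"rx":0,"ry":0,"rz":0},
])

```text
time: 8.1
tcp_pos: [0.5064, 0.0987, 0.1261]
tool_rot: [0.182, 0.983, -0.0, -0.0]
contact_force: [0.1, -0.2, -3.3]
grip_width: 0.291
gripper_force: 59.8
```

>>> apply_moves([
  {"claw":1,"x":0,"y":0,"z":1,"rx":0,"ry":0,"rz":0},
  {"claw":1,"x":0,"y":0,"z":0,"rx":0,"ry":0,"rz":0},
])

```text
time: 8.3
tcp_pos: [0.5066, 0.0986, 0.1252]
tool_rot: [0.182, 0.983, -0.0, 0.0]
contact_force: [-0.5, 0.2, -3.1]
grip_width: 0.296
gripper_force: 59.8
```

>>> apply_moves([
  {"claw":1,"x":0,"y":0,"z":1,"rx":0,"ry":0,"rz":0},
  {"claw":1,"x":0,"y":0,"z":1,"rx":0,"ry":0,"rz":0},
  {"claw":1,"x":0,"y":0,"z":0,"rx":0,"ry":0,"rz":0},
])

```text
time: 8.6
tcp_pos: [0.5065, 0.0983, 0.1231]
tool_rot: [0.182, 0.983, -0.0, 0.0]
contact_force: [-0.2, -1.7, -4.2]
grip_width: 0.293
gripper_force: 59.8
```

>>> apply_moves([
  {"claw":1,"x":0,"y":0,"z":1,"rx":0,"ry":0,"rz":0},
  {"claw":1,"x":0,"y":0,"z":0,"rx":0,"ry":0,"rz":0},
])

```text
time: 8.8
tcp_pos: [0.5065, 0.0983, 0.1222]
tool_rot: [0.182, 0.983, -0.0, -0.0]
contact_force: [-0.8, -3.6, -3.6]
grip_width: 0.299
gripper_force: 59.8
```

>>> apply_moves([
  {"claw":1,"x":-0.2,"y":-0.6,"z":0.5,"rx":0,"ry":0,"rz":0},
  {"claw":1,"x":0,"y":0,"z":1,"rx":0,"ry":0,"rz":0},
  {"claw":1,"x":0,"y":0,"z":0,"rx":0,"ry":0,"rz":0},
])

```text
time: 9.1
tcp_pos: [0.5064, 0.0982, 0.1206]
tool_rot: [0.182, 0.983, 0.0, -0.0]
contact_force: [-0.9, -0.9, -4.5]
grip_width: 0.293
gripper_force: 59.8
```

>>> apply_moves([
  {"claw":1,"x":0,"y":0,"z":1,"rx":0,"ry":0,"rz":0},
  {"claw":1,"x":0,"y":0,"z":0,"rx":0,"ry":0,"rz":0},
])

```text
time: 9.3
tcp_pos: [0.5064, 0.0981, 0.1196]
tool_rot: [0.182, 0.983, 0.0, -0.0]
contact_force: [-0.1, -2.1, -4.4]
grip_width: 0.292
gripper_force: 59.8
```

```bash
python3 - <<'E'
from h import *
go([.507,.0985,.1138],69);print(manip.read_state()['ft_torque'].round(3))
E
```

```text
t 9.3 tcp [0.5064 0.0981 0.1196] F [-0.1 -2.1 -4.4] grip 0.292 59.8 tz [-2.e-04  1.e-04 -1.e+00]
tooly 69.02
shift [-0.4  0.6  5.8]
rz 0.0003
[-0.226 -0.047 -0.016]
```

Sliding down the studs well; I'll continue with a small −y trim.

>>> apply_moves([
  {"claw":1,"x":-0.1,"y":-0.3,"z":1,"rx":0,"ry":0,"rz":0},
  {"claw":1,"x":0,"y":0,"z":1,"rx":0,"ry":0,"rz":0},
  {"claw":1,"x":0,"y":0,"z":0,"rx":0,"ry":0,"rz":0},
])

```text
time: 9.6
tcp_pos: [0.5065, 0.098, 0.1176]
tool_rot: [0.182, 0.983, 0.0, -0.0]
contact_force: [1.1, 0.2, -4.6]
grip_width: 0.293
gripper_force: 59.7
```

>>> apply_moves([
  {"claw":1,"x":0,"y":0,"z":1,"rx":0,"ry":0,"rz":0},
  {"claw":1,"x":0,"y":0,"z":1,"rx":0,"ry":0,"rz":0},
  {"claw":1,"x":0,"y":0,"z":0,"rx":0,"ry":0,"rz":0},
])

```text
time: 9.9
tcp_pos: [0.5064, 0.0978, 0.1156]
tool_rot: [0.182, 0.983, 0.0, -0.0]
contact_force: [1.0, -0.4, -3.7]
grip_width: 0.294
gripper_force: 59.7
```

>>> apply_moves([
  {"claw":1,"x":0,"y":0,"z":0.7,"rx":0,"ry":0,"rz":0},
  {"claw":1,"x":0,"y":0,"z":0,"rx":0,"ry":0,"rz":0},
])

```text
time: 10.1
tcp_pos: [0.5065, 0.0978, 0.115]
tool_rot: [0.182, 0.983, 0.0, -0.0]
contact_force: [-0.6, -0.0, -4.3]
grip_width: 0.291
gripper_force: 59.7
```

>>> apply_moves([
  {"claw":1,"x":0,"y":0,"z":0.7,"rx":0,"ry":0,"rz":0},
  {"claw":1,"x":0,"y":0,"z":0,"rx":0,"ry":0,"rz":0},
])

```text
time: 10.3
tcp_pos: [0.5064, 0.0978, 0.1143]
tool_rot: [0.182, 0.983, -0.0, -0.0]
contact_force: [-0.4, -0.6, -4.4]
grip_width: 0.29
gripper_force: 59.7
```

>>> apply_moves([
  {"claw":1,"x":0,"y":0,"z":0.5,"rx":0,"ry":0,"rz":0},
  {"claw":1,"x":0,"y":0,"z":0,"rx":0,"ry":0,"rz":0},
])

```text
time: 10.5
tcp_pos: [0.5064, 0.0978, 0.1138]
tool_rot: [0.182, 0.983, -0.0, -0.0]
contact_force: [-0.2, 0.7, -4.6]
grip_width: 0.292
gripper_force: 59.7
```

>>> apply_moves([
  {"claw":1,"x":0,"y":0,"z":0.4,"rx":0,"ry":0,"rz":0},
  {"claw":1,"x":0,"y":0,"z":0,"rx":0,"ry":0,"rz":0},
])

```text
time: 10.7
tcp_pos: [0.5065, 0.0978, 0.1137]
tool_rot: [0.182, 0.983, 0.0, 0.0]
contact_force: [-0.7, -0.4, -1.9]
grip_width: 0.295
gripper_force: 59.9
```

The seat takes the weight at z = 0.1137, so the plate is home. I'll open partly to stay clear of the latch pin, then lift.

>>> apply_moves([
  {"claw":0.3,"x":0,"y":0,"z":0,"rx":0,"ry":0,"rz":0},
  {"claw":0,"x":0,"y":0,"z":0,"rx":0,"ry":0,"rz":0},
  {"claw":0,"x":0,"y":0,"z":0,"rx":0,"ry":0,"rz":0},
  {"claw":0,"x":0,"y":0,"z":0,"rx":0,"ry":0,"rz":0},
])

```text
time: 11.1
tcp_pos: [0.5068, 0.0978, 0.1138]
tool_rot: [0.182, 0.983, 0.0, 0.0]
contact_force: [0.3, 0.2, -0.1]
grip_width: 0.503
gripper_force: 0.0
```

>>> apply_moves([
  {"claw":0,"x":0,"y":0,"z":-5,"rx":0,"ry":0,"rz":0},
  {"claw":0,"x":0,"y":0,"z":-15,"rx":0,"ry":0,"rz":0},
  {"claw":0,"x":0,"y":0,"z":-30,"rx":0,"ry":0,"rz":0},
  {"claw":0,"x":0,"y":0,"z":-30,"rx":0,"ry":0,"rz":0},
  {"claw":1,"x":-20,"y":-35,"z":0,"rx":0,"ry":0,"rz":0},
  {"claw":1,"x":0,"y":-40,"z":0,"rx":0,"ry":0,"rz":0},
  {"claw":1,"x":0,"y":-40,"z":0,"rx":0,"ry":0,"rz":0},
  {"claw":1,"x":0,"y":-40,"z":0,"rx":0,"ry":0,"rz":0},
  {"claw":1,"x":0,"y":0,"z":0,"rx":0,"ry":0,"rz":0},
  {"claw":1,"x":0,"y":0,"z":0,"rx":0,"ry":0,"rz":0},
])

```text
time: 12.1
tcp_pos: [0.4697, -0.0548, 0.194]
tool_rot: [0.183, 0.983, 0.0, 0.0]
contact_force: [-0.4, 1.2, -0.3]
grip_width: 0.003
gripper_force: 0.0
```

```bash
sed -i 's/tic1/&/;s#pics/t1#pics/t3#' m.py; python3 m.py | sed -n '/silver/,$p'; python3 - <<'E'
from h import *
go([.46,-.04,.19])
a=cv2.imread('pics/t3.png')[200:310,140:250];b=imaging.read_camera('side')[160:290,170:300]
cv2.imwrite('pics/c3.png',np.hstack([cv2.resize(np.clip(x*g,0,255).astype(np.uint8),(400,400),interpolation=cv2.INTER_CUBIC) for x,g in((a,1.5),(b,1.1))]))
E
```

```text
silver
red
t 12.3 tcp [ 0.4702 -0.0531  0.1936] F [0.4 0.5 0.1] grip 0.0 0.0 tz [ 4.e-04  2.e-04 -1.e+00]
tooly 69.12
shift [14.2  8.6  3.6]
```

View pics/c3.png

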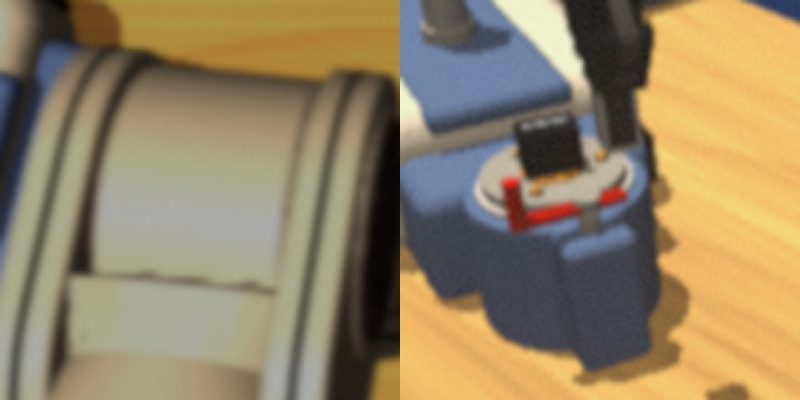

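The plate sits flat with the studs through it. In the side view the pin top is at about (206,220) and the pivot at (232,227).

```bash
python3 - <<'E'
from h import *
print('pin',ray('top',209.4,282.8,.144),ray('side',205.3,220,.144)); 
print('piv',ray('top',216.4,262.5,.120),ray('side',231,227,.12))
C=np.array([.5066,.0979])
pv=(ray('top',216.4,262.5,.120)+ray('side',231,227,.12))[:2]/2; d=pv-C
print('dist',np.hypot(*d),'head yaw',np.degrees(np.arctan2(d[1],d[0]))+90)
E
```

```text
pin [0.44729089 0.04072116 0.144     ] [0.44434805 0.03672656 0.144     ]
piv [0.49074623 0.03161957 0.12      ] [0.48450255 0.01785953 0.12      ]
dist 0.07558124640270775 head yaw -14.540386915133851
```

>>> apply_moves([
  {"claw":1,"x":0,"y":0,"z":0,"rx":0,"ry":0,"rz":0.13},
  {"claw":1,"x":0,"y":0,"z":0,"rx":0,"ry":0,"rz":0.13},
  {"claw":1,"x":0,"y":0,"z":0,"rx":0,"ry":0,"rz":0.13},
  {"claw":1,"x":0,"y":0,"z":0,"rx":0,"ry":0,"rz":0.13},
  {"claw":1,"x":0,"y":0,"z":0,"rx":0,"ry":0,"rz":0.11},
  {"claw":1,"x":0,"y":0,"z":0,"rx":0,"ry":0,"rz":0},
  {"claw":1,"x":0,"y":0,"z":0,"rx":0,"ry":0,"rz":0},
])

```text
time: 13.05
tcp_pos: [0.4698, -0.0535, 0.1934]
tool_rot: [0.476, 0.879, -0.0, -0.0]
contact_force: [0.6, -0.5, 0.1]
grip_width: -0.002
gripper_force: 0.0
```

```bash
python3 - <<'E'
from h import *
go([.431,.0626,.124],33)
R_=Ro.from_quat(manip.read_state()['tool_rot'])
D=lambda a:np.array([np.cos(np.radians(a)),np.sin(np.radians(a)),0])
W=[np.array([.4912,.0337,0])+.045*D(f)-.017*D(303) for f in range(166,260,9)]
W=[np.array([.431,.0626,0])]+W
for f,a,b in zip(range(166,270,9),W,W[1:]): print(f,(R_.inv().apply(b-a)*1000).round(1)[:2],b.round(4)[:2])
E
```

```text
t 13.05 tcp [ 0.4698 -0.0535  0.1934] F [ 0.6 -0.5  0.1] grip -0.002 0.0 tz [-1.e-04  1.e-04 -1.e+00]
tooly 33.13
shift [118.4  30.9  69.4]
rz 0.0022
166 [-7.1  4. ] [0.4383 0.0588]
175 [-5.2 -4.8] [0.4371 0.0519]
184 [-5.9 -3.9] [0.4371 0.0448]
193 [-6.4 -2.9] [0.4381 0.0378]
202 [-6.8 -1.9] [0.4402 0.0311]
211 [-7.  -0.8] [0.4434 0.0248]
220 [-7.1  0.3] [0.4475 0.019 ]
229 [-6.9  1.4] [0.4524 0.014 ]
238 [-6.6  2.5] [0.4581 0.0098]
247 [-6.2  3.5] [0.4644 0.0065]
256 [-5.5  4.4] [0.4711 0.0043]
```

>>> apply_moves([
  {"claw":1,"x":30,"y":8,"z":0,"rx":0,"ry":0,"rz":0},
  {"claw":1,"x":40,"y":10,"z":0,"rx":0,"ry":0,"rz":0},
  {"claw":1,"x":35,"y":9,"z":0,"rx":0,"ry":0,"rz":0},
  {"claw":1,"x":13,"y":4,"z":0,"rx":0,"ry":0,"rz":0},
  {"claw":1,"x":0,"y":0,"z":20,"rx":0,"ry":0,"rz":0},
  {"claw":1,"x":0,"y":0,"z":25,"rx":0,"ry":0,"rz":0},
  {"claw":1,"x":0,"y":0,"z":18,"rx":0,"ry":0,"rz":0},
  {"claw":1,"x":0,"y":0,"z":6,"rx":0,"ry":0,"rz":0},
  {"claw":1,"x":0,"y":0,"z":0,"rx":0,"ry":0,"rz":0},
  {"claw":1,"x":0,"y":0,"z":0,"rx":0,"ry":0,"rz":0},
])

```text
time: 14.05
tcp_pos: [0.4322, 0.0619, 0.1252]
tool_rot: [0.478, 0.879, 0.0, 0.0]
contact_force: [0.1, -0.2, 0.5]
grip_width: 0.0
gripper_force: 0.0
```

```bash
python3 - <<'E'
from h import *
go([.431,.0626,.124],33)
b=imaging.read_camera('side')[160:290,170:300]
cv2.imwrite('pics/c4.png',cv2.resize(b,(500,500),interpolation=cv2.INTER_CUBIC))
E
```

```text
t 14.05 tcp [0.4322 0.0619 0.1252] F [ 0.1 -0.2  0.5] grip 0.0 0.0 tz [ 1.2e-03  2.0e-04 -1.0e+00]
tooly 32.95
shift [ 1.2 -0.6  1.2]
rz -0.0008
```

View pics/c4.png

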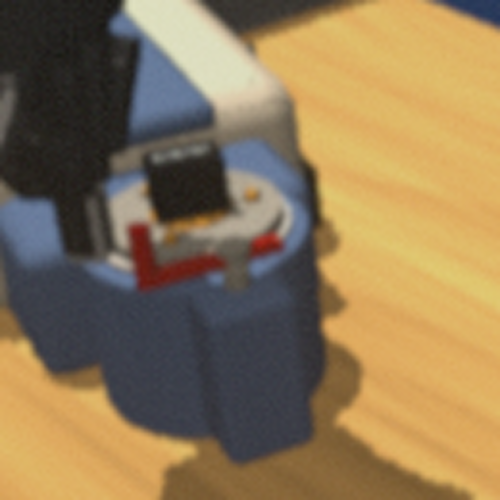

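The finger tips (crop 85,250) are just behind the pin (140,250), at the right height. Now I push along the arc.

>>> apply_moves([
  {"claw":1,"x":-6,"y":4,"z":0,"rx":0,"ry":0,"rz":0},
  {"claw":1,"x":-5,"y":-5,"z":0,"rx":0,"ry":0,"rz":0},
  {"claw":1,"x":-3,"y":-2,"z":0,"rx":0,"ry":0,"rz":0},
  {"claw":1,"x":-3,"y":-2,"z":0,"rx":0,"ry":0,"rz":0},
  {"claw":1,"x":-3,"y":-1.5,"z":0,"rx":0,"ry":0,"rz":0},
  {"claw":1,"x":0,"y":0,"z":0,"rx":0,"ry":0,"rz":0},
])

```text
time: 14.7
tcp_pos: [0.4366, 0.0408, 0.1244]
tool_rot: [0.478, 0.878, -0.0, -0.0]
contact_force: [-0.1, 0.1, -0.1]
grip_width: 0.001
gripper_force: 0.3
```

>>> apply_moves([
  {"claw":1,"x":-3.5,"y":-1.5,"z":0,"rx":0,"ry":0,"rz":0},
  {"claw":1,"x":-3.5,"y":-1,"z":0,"rx":0,"ry":0,"rz":0},
  {"claw":1,"x":-3.5,"y":-1,"z":0,"rx":0,"ry":0,"rz":0},
  {"claw":1,"x":-3.5,"y":-0.5,"z":0,"rx":0,"ry":0,"rz":0},
  {"claw":1,"x":-3.5,"y":-0.3,"z":0,"rx":0,"ry":0,"rz":0},
  {"claw":1,"x":0,"y":0,"z":0,"rx":0,"ry":0,"rz":0},
])

```text
time: 15.3
tcp_pos: [0.4437, 0.0239, 0.1246]
tool_rot: [0.478, 0.878, 0.0, 0.001]
contact_force: [-1.5, -0.8, -0.2]
grip_width: 0.0
gripper_force: 0.3
```

```bash
python3 - <<'E'
from h import *
go([.4524,.014,.125],33)
E
```

```text
t 15.3 tcp [0.4437 0.0239 0.1246] F [-1.5 -0.8 -0.2] grip 0.0 0.3 tz [ 1.3e-03 -4.0e-04 -1.0e+00]
tooly 32.88
shift [-13.    1.9  -0.4]
rz -0.0021
```

>>> apply_moves([
  {"claw":1,"x":-3.5,"y":0.2,"z":0,"rx":0,"ry":0,"rz":0},
  {"claw":1,"x":-3.5,"y":0.2,"z":0,"rx":0,"ry":0,"rz":0},
  {"claw":1,"x":-3.5,"y":0.7,"z":0,"rx":0,"ry":0,"rz":0},
  {"claw":1,"x":-3.5,"y":0.7,"z":0,"rx":0,"ry":0,"rz":0},
  {"claw":1,"x":-3.3,"y":1.2,"z":0,"rx":0,"ry":0,"rz":0},
  {"claw":1,"x":-3.3,"y":1.3,"z":0,"rx":0,"ry":0,"rz":0},
  {"claw":1,"x":0,"y":0,"z":0,"rx":0,"ry":0,"rz":0},
])

```text
time: 16.0
tcp_pos: [0.4587, 0.0091, 0.1247]
tool_rot: [0.478, 0.878, 0.0, 0.001]
contact_force: [-0.3, 0.2, -0.4]
grip_width: -0.002
gripper_force: 0.0
```

```bash
python3 - <<'E'
from h import *
go([.4711,.0043,.125],33)
b=imaging.read_camera('side')[160:290,170:300]
cv2.imwrite('pics/c5.png',cv2.resize(b,(500,500),interpolation=cv2.INTER_CUBIC))
E
```

```text
t 16.0 tcp [0.4587 0.0091 0.1247] F [-0.3  0.2 -0.4] grip -0.002 0.0 tz [ 1.5e-03 -4.0e-04 -1.0e+00]
tooly 32.89
shift [-10.7   7.8  -0.3]
rz -0.0019
```

View pics/c5.png

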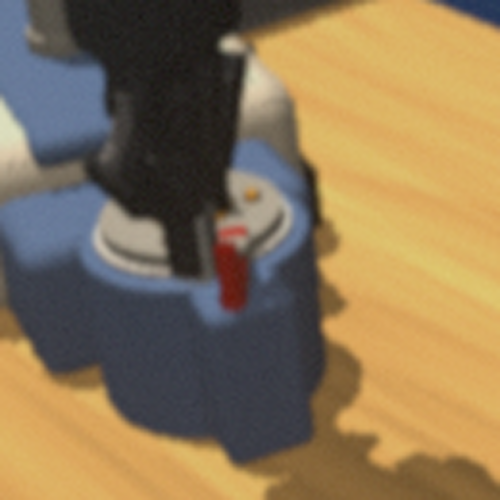

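The latch is swinging: the pin is at crop (233,275) against the fingers, with the tongue turning over the plate. I continue until it meets the stop.

>>> apply_moves([
  {"claw":1,"x":-3,"y":1.7,"z":0,"rx":0,"ry":0,"rz":0},
  {"claw":1,"x":-3,"y":1.8,"z":0,"rx":0,"ry":0,"rz":0},
  {"claw":1,"x":-2,"y":1.5,"z":0,"rx":0,"ry":0,"rz":0},
  {"claw":1,"x":0,"y":0,"z":0,"rx":0,"ry":0,"rz":0},
])

```text
time: 16.45
tcp_pos: [0.4668, 0.0053, 0.1245]
tool_rot: [0.478, 0.878, 0.0, 0.0]
contact_force: [-0.8, -0.1, -0.3]
grip_width: -0.001
gripper_force: 0.1
```

>>> apply_moves([
  {"claw":1,"x":-1.5,"y":1.2,"z":0,"rx":0,"ry":0,"rz":0},
  {"claw":1,"x":0,"y":0,"z":0,"rx":0,"ry":0,"rz":0},
])

```text
time: 16.65
tcp_pos: [0.4683, 0.0048, 0.1245]
tool_rot: [0.478, 0.878, 0.0, 0.0]
contact_force: [-0.5, 0.8, -0.6]
grip_width: 0.001
gripper_force: 0.3
```

>>> apply_moves([
  {"claw":1,"x":-1,"y":0.8,"z":0,"rx":0,"ry":0,"rz":0},
  {"claw":1,"x":0,"y":0,"z":0,"rx":0,"ry":0,"rz":0},
])

```text
time: 16.85
tcp_pos: [0.4693, 0.0044, 0.1245]
tool_rot: [0.478, 0.878, -0.0, 0.0]
contact_force: [-0.7, 0.9, -0.2]
grip_width: -0.003
gripper_force: 0.4
```

>>> apply_moves([
  {"claw":1,"x":-1,"y":0.8,"z":0,"rx":0,"ry":0,"rz":0},
  {"claw":1,"x":-1,"y":0.8,"z":0,"rx":0,"ry":0,"rz":0},
  {"claw":1,"x":0,"y":0,"z":0,"rx":0,"ry":0,"rz":0},
])

```text
time: 17.15
tcp_pos: [0.4719, 0.0036, 0.1245]
tool_rot: [0.478, 0.878, 0.0, 0.0]
contact_force: [-1.1, 0.5, 0.8]
grip_width: -0.001
gripper_force: 0.4
```

>>> apply_moves([
  {"claw":1,"x":-1,"y":0.8,"z":0,"rx":0,"ry":0,"rz":0},
  {"claw":1,"x":0,"y":0,"z":0,"rx":0,"ry":0,"rz":0},
])

```text
time: 17.35
tcp_pos: [0.4731, 0.0032, 0.1245]
tool_rot: [0.478, 0.878, 0.0, 0.0]
contact_force: [-0.3, 0.7, 0.3]
grip_width: -0.001
gripper_force: 0.4
```

>>> apply_moves([
  {"claw":1,"x":-1,"y":0.8,"z":0,"rx":0,"ry":0,"rz":0},
  {"claw":1,"x":0,"y":0,"z":0,"rx":0,"ry":0,"rz":0},
])

```text
time: 17.55
tcp_pos: [0.4739, 0.0029, 0.1244]
tool_rot: [0.478, 0.878, -0.0, -0.0]
contact_force: [-1.8, 0.9, 0.4]
grip_width: -0.001
gripper_force: 1.0
```

>>> apply_moves([
  {"claw":1,"x":-1,"y":0.8,"z":0,"rx":0,"ry":0,"rz":0},
  {"claw":1,"x":0,"y":0,"z":0,"rx":0,"ry":0,"rz":0},
])

```text
time: 17.75
tcp_pos: [0.4742, 0.003, 0.1243]
tool_rot: [0.478, 0.879, 0.0, -0.001]
contact_force: [-4.4, 2.1, 2.6]
grip_width: -0.001
gripper_force: 2.3
```

>>> apply_moves([
  {"claw":1,"x":-1,"y":0.5,"z":0,"rx":0,"ry":0,"rz":0},
  {"claw":1,"x":0,"y":0,"z":0,"rx":0,"ry":0,"rz":0},
])

```text
time: 17.95
tcp_pos: [0.4743, 0.0029, 0.1243]
tool_rot: [0.478, 0.879, 0.0, -0.002]
contact_force: [-6.8, 3.8, 3.4]
grip_width: 0.004
gripper_force: 3.5
```

```bash
python3 - <<'E'
from h import *
go([.4711,.0043,.125],33)
b=imaging.read_camera('side')[160:290,170:300]
cv2.imwrite('pics/c6.png',cv2.resize(b,(500,500),interpolation=cv2.INTER_CUBIC))
E
```

```text
t 17.95 tcp [0.4743 0.0029 0.1243] F [-6.8  3.8  3.4] grip 0.004 3.5 tz [-0.004   0.0025 -1.    ]
tooly 32.95
shift [ 2.9 -2.  -0.7]
rz -0.0008
```

View pics/c6.png

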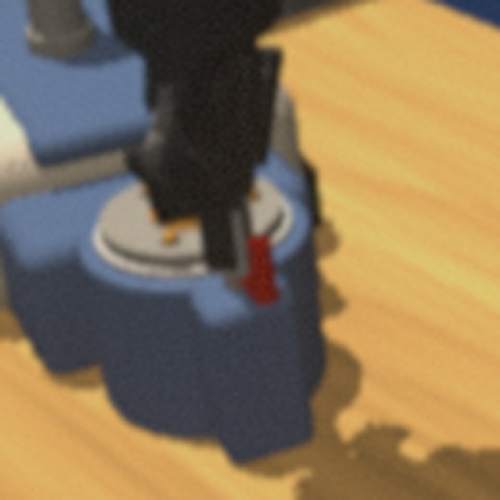

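The force rises with no further travel and the pin (260,270) is at the stop. I back off and lift away.

>>> apply_moves([
  {"claw":1,"x":5,"y":-3,"z":0,"rx":0,"ry":0,"rz":0},
  {"claw":1,"x":5,"y":-5,"z":0,"rx":0,"ry":0,"rz":0},
  {"claw":1,"x":0,"y":0,"z":-25,"rx":0,"ry":0,"rz":0},
  {"claw":1,"x":0,"y":0,"z":-35,"rx":0,"ry":0,"rz":0},
  {"claw":1,"x":0,"y":-35,"z":-30,"rx":0,"ry":0,"rz":0},
  {"claw":1,"x":0,"y":-40,"z":0,"rx":0,"ry":0,"rz":0},
  {"claw":1,"x":0,"y":-40,"z":0,"rx":0,"ry":0,"rz":0},
  {"claw":0,"x":0,"y":0,"z":0,"rx":0,"ry":0,"rz":0},
  {"claw":0,"x":0,"y":0,"z":0,"rx":0,"ry":0,"rz":0},
])

```text
time: 18.9
tcp_pos: [0.3677, -0.0572, 0.2151]
tool_rot: [0.479, 0.878, 0.0, 0.001]
contact_force: [0.9, 0.2, 1.0]
grip_width: 0.331
gripper_force: 0.0
```

```bash
python3 - <<'E'
from h import *
go([.4711,.0043,.125],33)
a=imaging.read_camera('top')[200:310,140:250];b=imaging.read_camera('side')[160:290,170:300]
cv2.imwrite('pics/c7.png',np.hstack([cv2.resize(np.clip(x*g,0,255).astype(np.uint8),(400,400),interpolation=cv2.INTER_CUBIC) for x,g in((a,1.5),(b,1.1))]))
E
```

```text
t 18.9 tcp [ 0.3677 -0.0572  0.2151] F [0.9 0.2 1. ] grip 0.331 0.0 tz [ 2.8e-03 -7.0e-04 -1.0e+00]
tooly 32.82
shift [ -4.2 120.1  90.4]
rz -0.0031
```

View pics/c7.png

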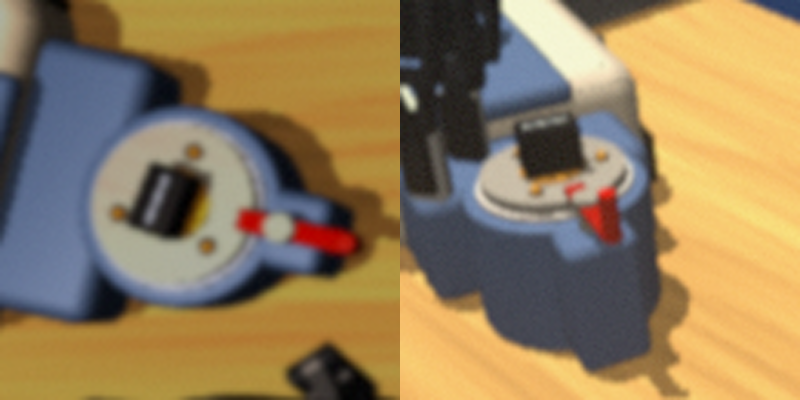

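The plate is flat on the seat with the studs through its holes. The tongue points at the axis over the rim, and the gripper is clear.

```bash
python3 -c "
from h import *
print(order.job_done())"
```

```text
the job is handed in; nothing more can be done
None
```

The plate is seated flat on the studs, the latch is swung in to its stop over the rim, the arm is clear of everything, and the job is handed in at about 19 s; the interface gave no verdict.

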